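# Set up a circuit case for inspection under the hand magnifier

### The job

Set the open aluminium case, the one whose circuit board shows, level and centred on the small round pedestal plate, gently, and let go of it. Then draw the hand magnifier out of its sloping holder, turn it level and finish while still gripping it, motionless, its lens centred over the circuit and about ten centimetres above it, touching nothing else. Leave the lidded case and the other things on the bench where they are.

Things in the scene. Friction and masses are not known exactly. Their poses are not given: they have to be found in the camera images.
- case_center (a point): Centre of the open die-cast aluminium case, 56 (its x) x 110 (its y) x 28 mm high, open on top, a green circuit board with black chips inside; 3 mm walls, about 0.2 kg, an 8 mm brass stub in the middle of each 56 mm end. Stands flat on the bench, z up, this point 14 mm above its underside. Grasp across the 56 mm. It and the lidded case may stand in each other's place.
- lidded_center (a point): Centre of the other aluminium case, same 56 x 110 mm outline and stubs but closed by a flat screwed lid, 32 mm high; to be left alone. Its centre is 16 mm above the bench.
- pedestal_top (a point): Centre of the upper face of the inspection pedestal, fixed to the bench: a round black rubber-topped plate 50 mm across and 7 mm thick, its top 60 mm above the bench, on an 18 mm column with a 90 mm round foot 10 mm high.
- holder_mouth (a point): Mouth centre of the holder, fixed: black sleeve 50 mm deep, 25 x 27 mm outside, 17 x 19 mm inside (1.5 mm clearance round the handle), sloping 40 degrees up towards this frame's x; the frame itself is level. Mouth 77 mm above the bench, dark steel base 100 x 75 mm, 12 mm high. The magnifier comes free when drawn 50 mm along the slope.
- magnifier_grip (a point): Where to grasp the hand magnifier: on the axis of its black handle (140 long, 14 wide along y, 16 mm thick along z), 90 mm from the butt; at the start 40 mm outside the holder's mouth, some 100 mm above the bench. x runs along the handle to the lens, at first some 36 degrees up; z is square to the lens, y level. About 0.12 kg; it sags a little in the loose holder.
- magnifier_lens (a point): Centre of the magnifier's round lens in its steel rim, 76 mm across and 10 mm thick, 84 mm beyond the grip point along x, same axes. The lens is level when z is vertical (either side up).
- screwdriver_grip (a point): Middle of the handle of a screwdriver lying on the bench; leave alone.
- reel_center (a point): Centre of a white plastic reel, 56 mm across, 37 mm high; leave alone.
- jar: Underside of a closed clear jar, 48 mm across, 60 mm high; leave alone.
- tape: Underside of a roll of black tape lying flat, 64 mm across, 18 mm high; leave alone.
- mug: Underside of a white mug, 76 mm across, 90 mm high; leave alone.
There are look-alikes about, which are no part of the job. There is more than one size of the part that bears magnifier_grip; the job needs the smallest. Leave any purple look-alike of the part that bears case_center alone.

How it is judged (in metres and radians):
On the way, in this order (a step that is already met when the one before it is completed fails the run):
1. the open case stands level, centred and released on the pedestal plate (contact force between open_case and pedestal above 0.5 N and horizontal distance between case_center and pedestal_top below 0.015 m and height (world z) of case_center between 0.068 and 0.08 m and angle between case_center's own z axis and vertical below 0.07 rad and linear speed of open_case below 0.02 m/s and contact force between open_case and the arm below 0.05 N), for 0.4 s.
2. the magnifier is drawn clear of its holder in the gripper (contact force between magnifier and the fingers above 1 N and contact force between magnifier and holder below 0.02 N and distance between magnifier_grip and holder_mouth above 0.1 m), for 0.2 s.
At the end, for the whole second after the job is handed in: Open case released on the pedestal, centred within 15 mm, level within 4 deg. The gripper alone holds the magnifier still, lens level within 11 deg, its centre within 28 mm (seen from above) of the case's centre and 84 to 184 mm above the pedestal plate (all of step 1 and all of step 2 and contact force between magnifier and open_case below 0.02 N and contact force between magnifier and pedestal below 0.02 N and contact force between magnifier and table below 0.02 N and (angle between magnifier_lens's own z axis and vertical below 0.2 rad or angle between magnifier_lens's own z axis and vertical above 2.9416 rad) and horizontal distance between magnifier_lens and case_center below 0.028 m and z of magnifier_lens in the frame of pedestal_top between 0.084 and 0.184 m and linear speed of magnifier below 0.03 m/s); the arm keeps its last pose, push and grip.
It fails at once if the lidded case is moved by more than 30 mm (distance of lidded_center from where it was at the start of the episode above 0.03 m).
It fails at once if the screwdriver, reel, jar, tape or mug is moved by more than 30 mm (distance of any of screwdriver_grip, reel_center, jar, tape, mug from where it was at the start of the episode above 0.03 m).
It fails at once if the open case is dropped or pressed hard on the pedestal (over 50 N) (contact force between open_case and pedestal above 50 N).
It fails at once if the magnifier knocks against the open case (over 2 N) (contact force between magnifier and open_case above 2 N).
It also fails if it takes over 59 s, if anything falls off the work surface, if the arm or the gripper's body presses on something with over 40 N, if the wrist force passes 120 N, or if a joint passes its speed limit or range.

### The arm

A 6-joint arm with a two-finger parallel gripper is mounted at the origin on the work surface. World frame = base frame: x ahead of the robot, y to its left, z up, the work surface at z = 0. Lengths are in mm, angles in rad, forces in N, time in s.
With the tool pointing down it reaches from about 400 to 925 mm from the base axis. Payload 12.5 kg.
Tool frame: the origin (TCP) lies on the front face of the gripper's body, between the roots of the fingers; the fingertips stand 78 mm ahead of it and the grasp point (between the pads) lies 59 mm ahead of it (env.nose_length is the distance from the TCP to the fingertips, in mm); z points along the fingers, y is the line along which they close (so a half turn about z gives the same grasp; the last joint's range is limited). The gripper opens to 95 mm and grips with 3 to 60 N. Pads are 20 mm wide; open, the fingers measure 119 mm over their backs; the gripper's body (75 mm by 180 mm) begins 59 mm behind the grasp point.
Start: joints at [1.233, 0.491, 1.559, -0, 1.092, -0.106], TCP at [143.56, 608.3, 292.261] pointing down, gripper open.
Joint ranges: [-3.1, 3.1], [-0.84, 2.19], [0.05, 2.79], [-1.13, 4.28], [0.06, 2.93], [-2.69, 2.69]. Speed limits (rad/s): [2.22, 2.22, 2.79, 3.14, 3.14, 3.14].

### API

Orientations are given as [roll, pitch, yaw] about the fixed x, y, z axes, in that order (R = Rz(yaw) Ry(pitch) Rx(roll)).
In Python, from cell import env gives the robot as it stands.
- The arm moves only by the tool jog_arm, never from a script. Its argument "motion" is a list of rows, each a list of 7 numbers: the turn, a rotation vector about the tool's x, y, z in degrees, then the shift along the tool's x, y, z in mm, then the finger opening in mm, from 0 to 95.1. In form: [[wx, wy, wz, x, y, z, hand], ...]. A call has 1 to 10 rows; each row shifts and turns the commanded pose from where the row before left it, along the tool's axes as they then stand; what a row does not reach is not made up. A row lasts 1/8 s, in which the tool goes at most 62.5 mm and 10.7 degrees, less where a joint would pass 70% of its speed; a pose out of reach is approached as far as the arm can. A call is refused whole if a number of a shift passes 62.5 or a number of a turn 10.7, either way. A call with a gripper value outside its range is refused whole. The fingers move at their own pace and stop on an object; the grip force is fixed at half the most. Time passes only in rows, so rows that do not move let the fingers close. It gives the time, the measured TCP pose, the force, the opening and the grip force at its end, in the units of the state.
- env.state(): the state, without advancing time (a new reading comes with each control period).
- env.read_camera(name): name is "scene" or "top" or "wrist"; returns a dict with "color" (400x640x3 uint8, red, green, blue), "z_map" (400x640 float32, mm along the optical axis (not along the pixel's ray), 0 where there is no reading), "camera_matrix" (3x3 intrinsics, pixels), "k1" (the pictures are not rectified: a ray, as slopes to the right and down, at radius r is drawn at 1 + k1 r^2 times it, then the intrinsics apply), "world_to_cam" (4x4, takes a point from world to camera coordinates). Camera axes: x right, y up, looking along -z (the intrinsics and any distortion apply to the point x, -y, -z); pixel columns grow to the right and rows downward; lengths in mm; the calibration is good to about 2 mm. A picture is of the moment at which its call begins.
- env.job_done(): hands the job in; it is judged then, once.
Trained networks look in the newest picture that a camera, given by its name, has taken for a name from the list of things; names that differ only in an ending like _2 or _b are one class to them, and where a whole thing is asked for, a point or a joint stands for the part that bears it (a point fixed in the world has none). Each returns a list of dicts, best first, with "score" (0 to 1); they miss things now and then, are a little off and sometimes report something else, mostly with a low value. They report only what shows in the picture. A call takes as long as a camera call. They do not tell look-alikes from the thing itself.
- env.recognise(camera, thing): "location" ([column, row] in pixels, amid what is visible of it).
The state is a dict: "t": time; "joints": joint angles; "qvel": joint speeds; "tau": joint torques, N m; "eef_pos": TCP position; "tcp_rot": TCP orientation; "ft_force": force on the tool from outside, world axes, zero at the start; "moment": the same for the moment, N m; "opening": opening from 0.0 (shut) to 1.0 (fully open); "grip_force": force on a finger pad.
Only numpy, scipy, OpenCV 4.12 (cv2) and the standard library are available. Lean on these libraries where they do the work, as an engineer would, in place of code of your own. Each camera call takes 0.05 s, during which the arm holds its last target. There are 200 camera calls.

## Working session

There is one attempt and no reset: what is moved stays moved. The work goes in short steps, Python scripts to look and compute and a tool call to move; the robot and the scene stay as the last step left them, time stands still between calls to the robot, and variables do not carry over. Pictures are saved under pics/ and viewed, at most 10 in all, crops included, and the job is handed in when it is done.

Besides the shell and the picture viewer there is one more tool, called after "Emit:" as name(argument=value, ...) on one line, values as JSON. jog_arm: Moves the arm, as the interface text tells. Its arguments: {"type":"object","properties":{"motion":{"type":"array"}},"required":["motion"]}

```bash
ls; mkdir -p pics; cat > h.py <<'E'
import numpy as np, cv2
from cell import env
from scipy.spatial.transform import Rotation as R
def ray(c,px):
    K=c["camera_matrix"];k=c["k1"]
    d=np.array([(px[0]-K[0,2])/K[0,0],(px[1]-K[1,2])/K[1,1]]);u=d.copy()
    for _ in range(20): u=d/(1+k*(u@u))
    return u
def pt(c,px,z=None):
    """world point from depth (median 5x5) or, if z given, by plane z"""
    u=ray(c,px);T=np.linalg.inv(c["world_to_cam"]);
    d=np.array([u[0],-u[1],-1.0])
    if z is None:
        x,y=int(round(px[0])),int(round(px[1]));w=c["z_map"][max(0,y-2):y+3,max(0,x-2):x+3];w=w[w>0]
        if not len(w): return None
        s=np.median(w)
    else:
        D=T[:3,:3]@d; s=(z-T[2,3])/D[2]
    return T[:3,:3]@(d*s)+T[:3,3]
def proj(c,P):
    p=(c["world_to_cam"]@np.r_[P,1])[:3];u=np.array([p[0]/-p[2],-p[1]/-p[2]]);u=u*(1+c["k1"]*(u@u))
    K=c["camera_matrix"];return np.array([K[0,0]*u[0]+K[0,2],K[1,1]*u[1]+K[1,2]])
def cloud(c):
    z=c["z_map"];h,w=z.shape;v,u=np.mgrid[:h,:w];K=c["camera_matrix"];k=c["k1"]
    d=np.stack([(u-K[0,2])/K[0,0],(v-K[1,2])/K[1,1]],-1);q=d.copy()
    for _ in range(20): q=d/(1+k*(q**2).sum(-1,keepdims=True))
    P=np.stack([q[...,0]*z,-q[...,1]*z,-z],-1);T=np.linalg.inv(c["world_to_cam"])
    W=P@T[:3,:3].T+T[:3,3];W[z<=0]=np.nan;return W
def save(c,n): cv2.imwrite("pics/"+n,cv2.cvtColor(c["color"],cv2.COLOR_RGB2BGR))
E
python3 - <<'E'
from h import *
np.set_printoptions(precision=1,suppress=True)
for cam in ["scene","top"]:
    c=env.read_camera(cam);save(c,cam+"0.png");np.save(cam+"0.npy",c,allow_pickle=True)
    print(cam,np.linalg.inv(c["world_to_cam"])[:3,3])
    for t in ["case_center","lidded_center","pedestal_top","holder_mouth","magnifier_grip","magnifier_lens","screwdriver_grip","reel_center","jar","tape","mug"]:
        for r in env.recognise(cam,t)[:4]:
            print(t,round(r["score"],2),np.array(r["location"]),pt(c,r["location"]))
print(env.state())
E
```

```text
pics
scene [1027.7 -890.8 1110.4]
case_center 0.61 [309.  301.7] [ 637.8 -298.9   11.2]
case_center 0.55 [248.5 307.5] [ 481.5 -410.4   10.7]
case_center 0.21 [347.7 193.2] [511.5 223.9  15.4]
lidded_center 0.55 [278.6 271.1] [ 494.  -258.1   30.5]
pedestal_top 0.64 [353.1 234.7] [636.   22.7  19.4]
holder_mouth 0.72 [347.8 196.1] [517.4 213.9   9.6]
magnifier_grip 0.94 [325.4 164.1] [331.9 353.7  13.5]
magnifier_grip 0.78 [371.4 172.9] [597.8 248.  141.4]
magnifier_grip 0.7 [208.8 245.4] [ 198.8 -277.    13. ]
magnifier_grip 0.26 [396.8 228.7] [770.3 116.   35.7]
magnifier_lens 0.78 [209.3 248.3] [ 211.8 -288.1   15.9]
magnifier_lens 0.77 [370.5 174.2] [596.9 241.9 138.8]
magnifier_lens 0.65 [321.8 165.2] [321.1 339.4  12.7]
screwdriver_grip 0.62 [297.9 226.7] [436.8 -46.3  22.6]
screwdriver_grip 0.28 [355.3 232.2] [648.7  11.5  50.6]
reel_center 0.55 [396.2 228.2] [767.2 118.2  34.7]
reel_center 0.53 [279.7 268.8] [ 492.  -248.5   30.8]
jar 0.81 [388.1 248.8] [780.9   5.1  41.3]
tape 0.69 [368.1 282.6] [ 773.7 -143.3   17.5]
mug 0.8 [274.9 338.7] [ 611.9 -453.4    4.4]
mug 0.37 [29
[... 663 characters left out ...]
ens 0.55 [259.5 165.8] [600.5 250.  145.6]
screwdriver_grip 0.5 [346.7 222.3] [435.  -41.   21.9]
reel_center 0.71 [300.3 131.4] [756.  127.6  35.4]
jar 0.48 [327.5 128.8] [758.9  31.1  59.4]
tape 0.75 [370.1 130.7] [ 774.9 -126.2    1.7]
tape 0.46 [405.5 210.3] [ 479.3 -244.    31.8]
mug 0.67 [469.2 167. ] [ 644.8 -484.4    3.8]
{'t': 1.2, 'joints': array([ 1.2,  0.5,  1.6,  0. ,  1.1, -0.1]), 'qvel': array([-0.,  0.,  0., -0., -0., -0.]), 'tau': array([ -0. , -61.2, -25.8,   0.1,   0. ,   0. ]), 'eef_pos': array([143.5, 608.3, 292.3]), 'tcp_rot': array([3.1, 0. , 2.9]), 'ft_force': array([-0.7, -0.3,  1.1]), 'moment': array([-0., -0., -0.]), 'grip_force': 0.0, 'opening': 0.999464302811462}
```

```bash
python3 - <<'E'
import cv2,numpy as np
a=cv2.imread("pics/top0.png")[100:340,190:510]
cv2.imwrite("pics/v1.png",cv2.resize(a,(800,600),interpolation=cv2.INTER_CUBIC))
b=cv2.imread("pics/scene0.png")[130:370,170:490]
cv2.imwrite("pics/v2.png",cv2.resize(b,(800,600),interpolation=cv2.INTER_CUBIC))
E
```

```text
(no output)
```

View pics/v1.png

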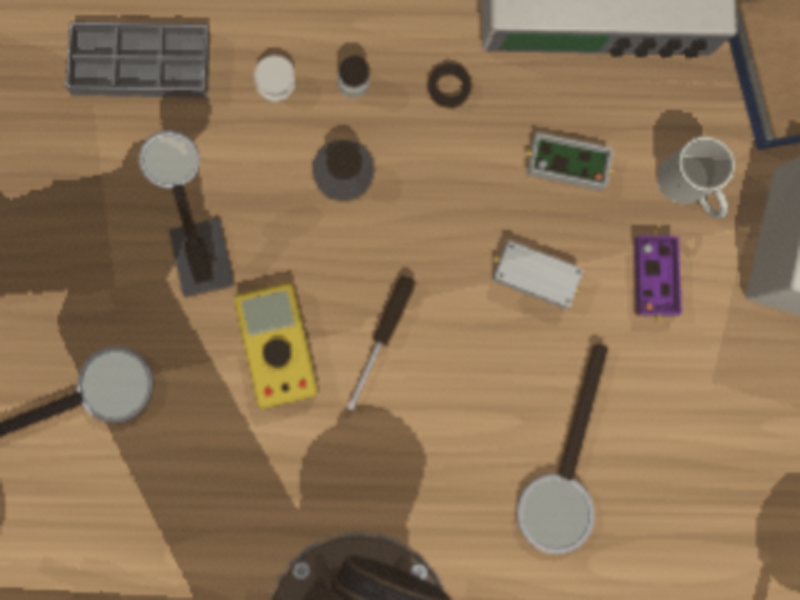

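View pics/v2.png

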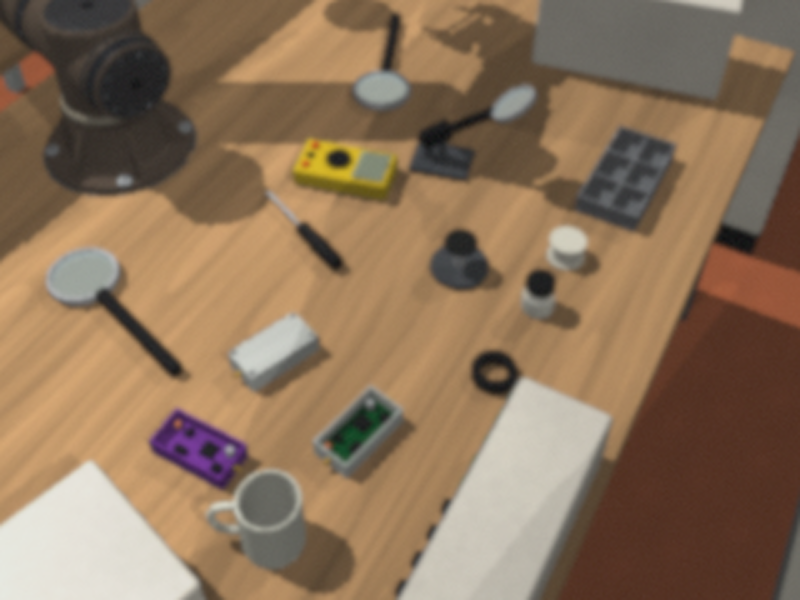

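```bash
cat >> h.py <<'E'
def plan(P1,R1,hand,P0=None,R0=None,lead=0):
    """rows to go straight from (P0,R0) to (P1,R1), rounded; prints them and the end error"""
    s=env.state()
    if P0 is None: P0=s["eef_pos"];R0=R.from_euler("xyz",s["tcp_rot"])
    w=(R0.inv()*R1).as_rotvec(degrees=True);d=P1-P0
    n=max(1,int(np.ceil(max(np.linalg.norm(w)/10.5,np.linalg.norm(d)/60))))
    out=[];P=P0.copy();Q=R0
    for i in range(n):
        k=n-i;w=np.round((Q.inv()*R1).as_rotvec(degrees=True)/k,2);v=np.round(Q.inv().apply((P1-P)/k),1)
        out.append([*w.tolist(),*v.tolist(),hand]);P=P+Q.apply(v);Q=Q*R.from_rotvec(w,degrees=True)
    print(n);print(str([[float(x) for x in r] for r in out]).replace(" ",""));return P,Q
def down(a):
    """tool down, tool y at world angle a (deg)"""
    a=np.radians(a);y=np.array([np.cos(a),np.sin(a),0]);z=np.array([0,0,-1.]);return R.from_matrix(np.c_[np.cross(y,z),y,z])
E
python3 - <<'E'
from h import *
np.set_printoptions(precision=3,suppress=True)
for cam in ["top","scene"]:
    c=np.load(cam+"0.npy",allow_pickle=True).item();W=cloud(c)
    m=(np.hypot(W[...,0]-650,W[...,1]+292)<75)&(W[...,2]>7)
    p=W[m];print(cam,len(p),np.percentile(p[:,2],[5,50,95]),cv2.minAreaRect(p[:,:2].astype(np.float32)))
    m=(np.hypot(W[...,0]-628,W[...,1]-38)<60)&(W[...,2]>50)
    p=W[m];print(cam,"ped",len(p),np.percentile(p[:,2],[5,50,95]),cv2.minEnclosingCircle(p[:,:2].astype(np.float32)))
c=env.read_camera("wrist");s=env.state()
T=np.linalg.inv(c["world_to_cam"]);Q=R.from_euler("xyz",s["tcp_rot"])
print("cam in tool",Q.inv().apply(T[:3,3]-s["eef_pos"]),(Q.inv()*R.from_matrix(T[:3,:3])).as_matrix(),c["camera_matrix"])
print(s["tcp_rot"],Q.as_matrix())
P,Q=plan(np.array([640,-290,260.]),down(-15),95)
E
```

```text
top 479 [ 7.592 13.078 28.601] ((629.43798828125, -289.4482421875), (122.11779022216797, 95.34843444824219), 77.60261535644531)
top ped 162 [54.379 58.822 62.847] ((632.5333862304688, 28.956050872802734), 25.16327476501465)
scene 611 [ 7.761 14.292 27.899] ((649.7277221679688, -295.6783447265625), (123.34738159179688, 59.51984405517578), 79.55276489257812)
scene ped 122 [53.832 58.383 62.183] ((635.1150512695312, 28.678380966186523), 28.02886962890625)
cam in tool [ 68.186   0.211 -92.581] [[ 0.     0.969  0.247]
 [ 1.     0.    -0.001]
 [-0.001  0.247 -0.969]] [[297.975   0.    321.716]
 [  0.    297.975 198.067]
 [  0.      0.      1.   ]]
[ 3.142 -0.     2.91 ] [[-0.973  0.23   0.   ]
 [ 0.23   0.973  0.   ]
 [ 0.     0.    -1.   ]]
18
[[0.0,-0.0,5.1,-38.3,-42.2,1.8,95.0],[0.0,-0.0,5.1,-41.9,-38.7,1.8,95.0],[0.0,-0.0,5.09,-45.2,-34.8,1.8,95.0],[0.0,-0.0,5.1,-48.1,-30.6,1.8,95.0],[0.0,-0.0,5.09,-50.6,-26.2,1.8,95.0],[0.0,-0.0,5.1,-52.8,-21.6,1.8,95.0],[0.0,-0.0,5.09,-54.5,-16.9,1.8,95.0],[0.0,-0.0,5.1,-55.7,-12.0,1.8,95.0],[0.0,-0.0,5.09,-56.6,-7.0,1.8,95.0],[0.0,-0.0,5.1,-57.0,-1.9,1.8,95.0],[0.0,-0.0,5.09,-56.9,3.2,1.8,95.0],[0.0,-0.0,5.1,-56.4,8.2,1.8,95.0],[0.0,-0.0,5.09,-55.5,13.2,1.8,95.0],[0.0,-0.0,5.1,-54.1,18.0,1.8,95.0],[0.0,-0.0,5.09,-52.3,22.8,1.8,95.0],[0.0,-0.0,5.1,-50.0,27.3,1.7,95.0],[0.0,-0.0,5.09,-47.4,31.7,1.8,95.0],[0.0,-0.0,5.1,-44.5,35.7,1.7,95.0]]
```

Emit:
jog_arm(motion=[[0,0,5.1,-38.3,-42.2,1.8,95],[0,0,5.1,-41.9,-38.7,1.8,95],[0,0,5.09,-45.2,-34.8,1.8,95],[0,0,5.1,-48.1,-30.6,1.8,95],[0,0,5.09,-50.6,-26.2,1.8,95],[0,0,5.1,-52.8,-21.6,1.8,95],[0,0,5.09,-54.5,-16.9,1.8,95],[0,0,5.1,-55.7,-12,1.8,95],[0,0,5.09,-56.6,-7,1.8,95],[0,0,5.1,-57,-1.9,1.8,95]])

```text
t: 2.5
eef_pos: [420.2, 107.5, 274.5]
tcp_rot: [3.141, 0.0, 2.017]
ft_force: [0.4, 1.2, 0.1]
opening: 1.001
grip_force: 0.0
```

```bash
python3 - <<'E'
from h import *
c=env.read_camera("wrist");save(c,"w1.png");np.save("w1.npy",c,allow_pickle=True)
np.set_printoptions(precision=1,suppress=True)
for t in ["pedestal_top","magnifier_grip","magnifier_lens","holder_mouth"]:
    for r in env.recognise("wrist",t)[:2]: print(t,r["score"],r["location"],pt(c,r["location"]))
W=cloud(c)
m=(np.hypot(W[...,0]-632,W[...,1]-29)<60)&(W[...,2]>50)
p=W[m];print("ped",len(p),np.percentile(p[:,2],[5,50,95]) if len(p) else 0,cv2.minEnclosingCircle(p[:,:2].astype(np.float32)))
E
```

```text
pedestal_top 0.96 [415.8, 306.0] [611.6   6.6   9.9]
magnifier_grip 0.91 [602.3, 135.6] [587.3 252.3 135.3]
magnifier_lens 0.7 [606.2, 136.0] [588.7 252.7 137. ]
holder_mouth 0.73 [429.2, 117.6] [483.2 218.5  69. ]
ped 4 [53.6 55.1 57.8] ((610.480712890625, 25.85367774963379), 1.4804080724716187)
```

Emit:
jog_arm(motion=[[0,0,5.09,-56.9,3.2,1.8,95],[0,0,5.1,-56.4,8.2,1.8,95],[0,0,5.09,-55.5,13.2,1.8,95],[0,0,5.1,-54.1,18,1.8,95],[0,0,5.09,-52.3,22.8,1.8,95],[0,0,5.1,-50,27.3,1.7,95],[0,0,5.09,-47.4,31.7,1.8,95],[0,0,5.1,-44.5,35.7,1.7,95],[0,0,0,0,0,0,95]])

```text
t: 3.88
eef_pos: [641.4, -290.8, 258.7]
tcp_rot: [-3.141, -0.0, 1.308]
ft_force: [-0.0, 0.5, -0.9]
opening: 0.999
grip_force: 0.0
```

```bash
python3 - <<'E'
from h import *
c=env.read_camera("wrist");save(c,"w2.png");np.save("w2.npy",c,allow_pickle=True)
np.set_printoptions(precision=1,suppress=True)
for r in env.recognise("wrist","case_center")[:3]: print(r["score"],r["location"],pt(c,r["location"]))
W=cloud(c)
m=(np.hypot(W[...,0]-650,W[...,1]+292)<75)&(W[...,2]>20)&(W[...,2]<40)
p=W[m];print(len(p),np.percentile(p[:,2],[5,50,95]) if len(p) else 0,cv2.minAreaRect(p[:,:2].astype(np.float32)))
print(env.state())
E
```

```text
0.91 [327.5, 184.8] [ 648.3 -294.1   10.7]
0.83 [246.0, 306.8] [ 504.9 -422.9   10.5]
1076 [21.1 27.9 29.3] ((650.556884765625, -293.9786376953125), (123.88121795654297, 56.07551193237305), 78.72938537597656)
{'t': 3.975, 'joints': array([-0.5,  0.6,  1.4,  0. ,  1.1, -0.3]), 'qvel': array([ 0., -0.,  0., -0., -0., -0.]), 'tau': array([ -1.8, -69.5, -27.4,   0. ,   0. ,   0. ]), 'eef_pos': array([ 640.3, -288.3,  259.4]), 'tcp_rot': array([-3.1, -0. ,  1.3]), 'ft_force': array([-0.9,  0.6,  0.3]), 'moment': array([-0.1,  0.1, -0. ]), 'grip_force': 0.0, 'opening': 0.9970843198331941}
```

View pics/w2.png

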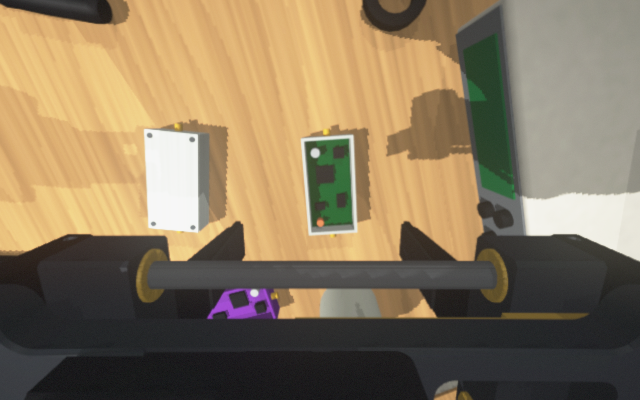

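```bash
python3 - <<'E'
from h import *
np.set_printoptions(precision=1,suppress=True)
y=np.array([np.cos(np.radians(-11.3)),np.sin(np.radians(-11.3))]);x=np.array([y[1],-y[0]])
for f in ["top0","scene0","w2"]:
    c=np.load(f+".npy",allow_pickle=True).item();W=cloud(c).reshape(-1,3);d=W[:,:2]-[650.5,-294.3]
    a=d@y;b=d@x;m=(abs(a)<105)&(abs(b)<60)&(W[:,2]<230)
    for lo,hi in [(-105,-75),(-75,-50),(-50,-32),(32,50),(50,75),(75,90),(90,105)]:
        k=m&(a>lo)&(a<=hi);print(f,lo,hi,k.sum(),np.percentile(W[k,2],[50,98,100]) if k.any() else "")
plan(np.array([650.5,-294.3,150.]),down(-11.3),95)
E
```

```text
top0 -105 -75 274 [-1.1  5.2  8.9]
top0 -75 -50 229 [-0.7  5.4  8.8]
top0 -50 -32 162 [-0.2  6.8 28. ]
top0 32 50 132 [-1.   4.3  5.7]
top0 50 75 224 [-1.   4.9  6.8]
top0 75 90 124 [-0.4  5.4  7.9]
top0 90 105 129 [-0.8  4.3  5.1]
scene0 -105 -75 270 [-1.1  3.   4.6]
scene0 -75 -50 238 [-1.2  3.1  4.1]
scene0 -50 -32 81 [-1.   4.5  4.9]
scene0 32 50 186 [-0.9  3.1  4.7]
scene0 50 75 270 [-1.   3.5  5.5]
scene0 75 90 172 [-0.8  3.   4.6]
scene0 90 105 170 [-0.7  4.   5.1]
w2 -105 -75 2416 [0.2 1.7 2.8]
w2 -75 -50 3265 [  0.8 228.1 230. ]
w2 -50 -32 1462 [0.2 1.7 2.7]
w2 32 50 2704 [  1.3 228.5 230. ]
w2 50 75 2069 [0.2 1.7 2.9]
w2 75 90 1248 [0.2 1.7 2.2]
w2 90 105 1224 [0.1 1.7 2.7]
2
[[-0.04,-0.02,-1.78,-1.6,5.8,54.7,95.0],[-0.03,-0.02,-1.79,-1.8,5.6,54.7,95.0]]
```

Emit:
jog_arm(motion=[[0,0,-1.78,-1.6,5.8,54.7,95],[0,0,-1.79,-1.8,5.6,54.7,95],[0,0,0,0,0,30,95],[0,0,0,0,0,0,95]])

```text
t: 4.47
eef_pos: [649.7, -293.6, 119.0]
tcp_rot: [-3.138, -0.002, 1.374]
ft_force: [-0.5, 0.2, 0.7]
opening: 0.999
grip_force: 0.0
```

```bash
python3 - <<'E'
from h import *
c=env.read_camera("wrist");save(c,"w3.png")
np.set_printoptions(precision=1,suppress=True)
W=cloud(c)
m=(np.hypot(W[...,0]-650,W[...,1]+292)<75)&(W[...,2]>20)&(W[...,2]<40)
p=W[m];print(len(p),cv2.minAreaRect(p[:,:2].astype(np.float32)))
plan(np.array([650.5,-294.3,84.]),down(-11.3),95)
print(env.state()["eef_pos"],env.state()["tcp_rot"])
E
```

```text
3046 ((650.6130981445312, -294.02587890625), (121.49881744384766, 56.156131744384766), 78.81466674804688)
1
[[-0.05,-0.03,-0.0,-0.0,0.1,37.0,95.0]]
[ 650.5 -294.3  121. ] [-3.1 -0.   1.4]
```

Emit:
jog_arm(motion=[[0,0,0,0,0,20,95],[0,0,0,0,0,17,95],[0,0,0,0,0,0,40],[0,0,0,0,0,0,40],[0,0,0,0,0,0,40],[0,0,0,0,0,0,40],[0,0,0,0,0,0,40]])

```text
t: 5.4
eef_pos: [650.3, -296.1, 84.0]
tcp_rot: [3.141, 0.0, 1.371]
ft_force: [-0.9, -0.1, 1.3]
opening: 0.59
grip_force: 30.0
```

```bash
python3 - <<'E'
from h import *
np.set_printoptions(precision=2,suppress=True)
# pedestal: ellipse of dark top in top and scene pictures, disc at z=60
for cam in ["top","scene"]:
    c=np.load(cam+"0.npy",allow_pickle=True).item();W=cloud(c)
    m=(np.hypot(W[...,0]-633,W[...,1]-29)<45)&(W[...,2]>45)
    v,u=np.nonzero(m);print(cam,len(u),u.min(),u.max(),v.min(),v.max(),pt(c,[u.mean(),v.mean()],60))
    foot=(np.hypot(W[...,0]-633,W[...,1]-29)<70)&(W[...,2]>6)&(W[...,2]<14);p=W[foot]
    print("foot",len(p),cv2.minEnclosingCircle(p[:,:2].astype(np.float32)))
    x,y=int(u.mean()),int(v.mean())
    a=c["color"][y-24:y+24,x-24:x+24];cv2.imwrite(f"pics/ped_{cam}.png",cv2.resize(a,None,fx=8,fy=8,interpolation=cv2.INTER_NEAREST)[...,::-1])
    print((a.mean(2)).astype(int)[8:40:1,8:40:2]) if cam=="top" else 0
print(env.state())
E
```

```text
top 164 321 334 158 171 [630.84  29.25  60.  ]
foot 265 ((644.0487060546875, 27.450302124023438), 57.552921295166016)
[[113 112 112 113 113 114 113 112 112 113 114 113 114 114 115 116]
 [114 112 112 112 111 112 112 104 103 108 112 112 113 112 113 114]
 [118 116 115 114 113 112 103  80  77  88 113 113 114 114 115 116]
 [122 121 121 120 118 112  82  75  74  76 106 114 116 117 116 117]
 [123 124 124 124 122 107  80  77  77  76  91 116 116 117 118 119]
 [126 127 126 127 122  88  82  81  79  80  81 116 119 119 119 120]
 [127 127 127 127 115  83  83  83  83  81  80 110 119 121 121 121]
 [129 128 129 129 116  82  78  77  77  78  79  99 121 120 121 123]
 [130 129 130 130 116  81  66  59  56  60  71  92 121 123 124 125]
 [128 128 128 128 109  63  54  50  47  50  55  69 112 122 123 123]
 [128 127 127 122  83  55  50  46  45  45  49  60  83 119 124 124]
 [129 128 129 107  72  52  47  47  45  46  47  57  75 113 124 125]
 [130 131 128  85  69  51  45  47  45  46  46  57  72  93 124 125]
 [133 133 129  79  68  47  46  43  46  43  47  53  72  77 121 125]
 [135 133 121  75  71  48  47  46  46  47  4
[... 996 characters left out ...]
74  74  74  75  89 112 111 113]
 [115 115 115 116 107  80  74  73  74  76  75  82 107 112 111 111]
 [114 114 115 117 116  99  86  78  77  79  90  98 113 118 113 113]]
scene 122 347 360 222 232 [635.35  24.18  60.  ]
foot 222 ((637.7194213867188, 17.109739303588867), 50.87314224243164)
{'t': 5.4, 'joints': array([-0.52,  0.84,  1.47,  0.  ,  0.83, -0.32]), 'qvel': array([-0.,  0.,  0.,  0., -0., -0.]), 'tau': array([  0.11, -75.21, -20.29,   0.12,  -0.15,   0.01]), 'eef_pos': array([ 650.29, -296.1 ,   83.95]), 'tcp_rot': array([3.14, 0.  , 1.37]), 'ft_force': array([-0.86, -0.09,  1.26]), 'moment': array([-0.06,  0.27, -0.01]), 'grip_force': 29.999264180660248, 'opening': 0.5899500698119667}
```

```bash
python3 - <<'E'
from h import *
np.set_printoptions(precision=2,suppress=True)
for cam in ["top","scene"]:
    c=np.load(cam+"0.npy",allow_pickle=True).item();g=c["color"].mean(2);x,y=(327,165) if cam=="top" else (353,227)
    for th in (56,62):
        m=np.zeros(g.shape,np.uint8);m[y-13:y+14,x-13:x+14]=g[y-13:y+14,x-13:x+14]<th
        n,l,st,ce=cv2.connectedComponentsWithStats(m);i=1+np.argmax(st[1:,4]);print(cam,st[i],ce[i],pt(c,ce[i],60))
        print(proj(c,[633,29,60]),[proj(c,[633+25*a,29+25*b,60]) for a,b in((1,0),(-1,0),(0,1),(0,-1))])
P,Q=plan(np.array([650.3,-296.1,190]),down(-11.3),40)
plan(np.array([633,-90,200]),down(-11.3),40,P,Q)
E
```

```text
top [320 157  15  15 171] [327.03 163.49] [633.78  31.03  60.  ]
[327.61 163.71] [array([327.71, 156.69]), array([327.51, 170.78]), array([320.37, 163.59]), array([334.85, 163.84])]
top [320 156  15  16 195] [327.12 163.37] [634.18  30.71  60.  ]
[327.61 163.71] [array([327.71, 156.69]), array([327.51, 170.78]), array([320.37, 163.59]), array([334.85, 163.84])]
scene [349 223  11   9  88] [353.95 227.18] [636.91  23.35  60.  ]
[353.68 225.82] [array([359.84, 228.27]), array([347.6, 223.4]), array([356.66, 221.55]), array([350.63, 230.19])]
scene [348 223  12  10 100] [353.97 227.46] [637.57  22.13  60.  ]
[353.68 225.82] [array([359.84, 228.27]), array([347.6, 223.4]), array([356.66, 221.55]), array([350.63, 230.19])]
2
[[0.01,0.0,-0.06,-0.0,0.0,-53.0,40.0],[0.0,0.0,-0.07,-0.0,0.0,-53.0,40.0]]
4
[[0.0,0.0,0.0,49.7,-14.3,-2.5,40.0],[0.0,0.0,0.0,49.7,-14.3,-2.5,40.0],[0.0,0.0,0.0,49.7,-14.4,-2.5,40.0],[0.0,0.0,0.0,49.6,-14.3,-2.6,40.0]]
```

Top view gives (634, 30) with the plate top at z≈60; now I lift the case and check the pedestal with the wrist camera on the way.

Emit:
jog_arm(motion=[[0,0,0,0,0,-20,40],[0,0,0,0,0,-45,40],[0,0,0,0,0,-41,40],[0,0,0,49.7,-14.3,-2.5,40],[0,0,0,49.7,-14.3,-2.5,40],[0,0,0,49.7,-14.4,-2.5,40],[0,0,0,49.6,-14.3,-2.6,40],[0,0,0,0,0,0,40]])

```text
t: 6.4
eef_pos: [633.3, -86.6, 201.3]
tcp_rot: [3.141, -0.0, 1.375]
ft_force: [0.6, -0.7, -2.0]
opening: 0.586
grip_force: 30.0
```

```bash
python3 - <<'E'
from h import *
c=env.read_camera("wrist");save(c,"w4.png");np.save("w4.npy",c,allow_pickle=True)
np.set_printoptions(precision=1,suppress=True)
for r in env.recognise("wrist","pedestal_top")[:2]: print(r["score"],r["location"],pt(c,r["location"]))
W=cloud(c)
m=(np.hypot(W[...,0]-633,W[...,1]-29)<45)&(W[...,2]>54)&(W[...,2]<66)
p=W[m];print(len(p),np.percentile(p[:,2],[5,50,95]),p.mean(0),cv2.minEnclosingCircle(p[:,:2].astype(np.float32)))
m=(np.hypot(W[...,0]-633,W[...,1]+90)<85)&(W[...,2]>90)&(W[...,2]<145)
p=W[m];print("case",len(p),np.percentile(p[:,2],[5,50,95]),cv2.minAreaRect(p[:,:2].astype(np.float32)))
print(env.state())
E
```

```text
0.59 [295.5, 70.4] [636.1  20.7  60.4]
4086 [58.9 60.1 61.2] [635.   30.6  60.1] ((634.8008422851562, 30.23583221435547), 24.92624282836914)
case 13919 [126.5 127.9 142.3] ((635.6458740234375, -79.8825454711914), (115.8349838256836, 69.6178970336914), 79.75093841552734)
{'t': 6.5, 'joints': array([-0.2,  0.6,  1.6, -0. ,  0.9, -0. ]), 'qvel': array([-0.,  0., -0.,  0., -0., -0.]), 'tau': array([  2. , -67.6, -22.9,   0.2,   0.1,   0.1]), 'eef_pos': array([633.7, -89.7, 200.8]), 'tcp_rot': array([3.1, 0. , 1.4]), 'ft_force': array([-0.2, -0.6, -2.3]), 'moment': array([-0.1,  0. , -0. ]), 'grip_force': 29.998197555541992, 'opening': 0.5894303472113372}
```

View pics/w4.png

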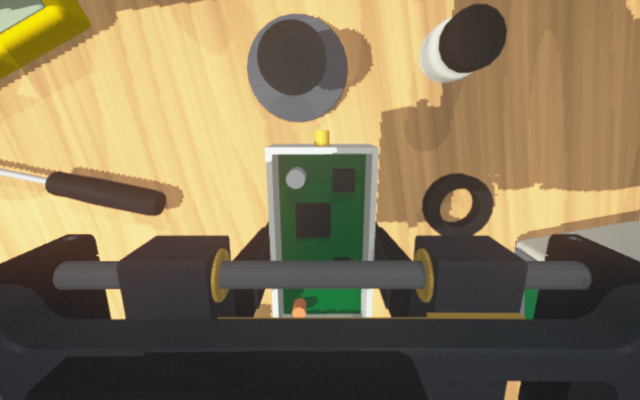

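```bash
python3 - <<'E'
from h import *
plan(np.array([634.8,30.2,160]),down(-11.3),40)
E
```

```text
3
[[0.02,0.0,-0.02,39.3,-7.5,13.6,40.0],[0.02,0.0,-0.02,39.2,-7.5,13.6,40.0],[0.03,0.01,-0.03,39.3,-7.5,13.5,40.0]]
```

Emit:
jog_arm(motion=[[0,0,0,39.3,-7.5,13.6,40],[0,0,0,39.2,-7.5,13.6,40],[0,0,0,39.3,-7.5,13.5,40],[0,0,0,0,0,0,40],[0,0,0,0,0,6,40],[0,0,0,0,0,5,40],[0,0,0,0,0,0,40],[0,0,0,0,0,0,40]])

```text
t: 7.5
eef_pos: [634.9, 29.4, 148.2]
tcp_rot: [3.141, -0.0, 1.371]
ft_force: [-0.1, 0.4, -2.1]
opening: 0.586
grip_force: 30.0
```

```bash
python3 - <<'E'
from h import *
np.set_printoptions(precision=2,suppress=True)
for i in range(4):
    env.read_camera("wrist");s=env.state();print(s["eef_pos"],s["tcp_rot"],s["ft_force"])
E
```

```text
[634.91  29.59 148.24] [ 3.14 -0.    1.37] [-0.27  0.06 -3.32]
[634.87  29.73 148.26] [ 3.14 -0.    1.37] [ 0.39  0.52 -1.85]
[634.85  29.85 148.23] [ 3.14 -0.    1.37] [-0.42  0.2  -1.86]
[634.83  29.93 148.21] [ 3.14 -0.    1.37] [-0.11  0.05 -2.02]
```

Emit:
jog_arm(motion=[[0,0,0,0,0,1.5,40],[0,0,0,0,0,1.5,40],[0,0,0,0,0,0.4,40],[0,0,0,0,0,0,40]])

```text
t: 8.2
eef_pos: [634.8, 30.0, 144.6]
tcp_rot: [-3.141, -0.0, 1.371]
ft_force: [-0.2, -0.7, -2.2]
opening: 0.588
grip_force: 30.0
```

Emit:
jog_arm(motion=[[0,0,0,0,0,0.5,40],[0,0,0,0,0,0,40]])

```text
t: 8.45
eef_pos: [634.8, 30.0, 144.1]
tcp_rot: [3.142, -0.0, 1.371]
ft_force: [-0.4, -0.1, -2.9]
opening: 0.585
grip_force: 30.0
```

Emit:
jog_arm(motion=[[0,0,0,0,0,0.4,40],[0,0,0,0,0,0,40]])

```text
t: 8.7
eef_pos: [634.8, 30.0, 143.9]
tcp_rot: [3.141, -0.0, 1.371]
ft_force: [-0.1, -0.2, 0.7]
opening: 0.587
grip_force: 30.0
```

Contact sensed (force from −2.2 to +0.7 N). Release evenly and retreat straight up.

Emit:
jog_arm(motion=[[0,0,0,0,0,0.2,40],[0,0,0,0,0,0,40],[0,0,0,0,0,0,60],[0,0,0,0,0,0,75],[0,0,0,0,0,0,90],[0,0,0,0,0,0,90],[0,0,0,0,0,-30,90],[0,0,0,0,0,-50,90],[0,0,0,0,0,-30,90],[0,0,0,0,0,0,90]])

```text
t: 9.95
eef_pos: [635.3, 30.0, 255.9]
tcp_rot: [3.137, -0.001, 1.371]
ft_force: [0.3, 0.4, -0.9]
opening: 0.945
grip_force: 0.0
```

```bash
python3 - <<'E'
from h import *
np.set_printoptions(precision=2,suppress=True)
for cam in ["wrist","top","scene"]:
    c=env.read_camera(cam);save(c,"p_"+cam+".png");np.save("p_"+cam+".npy",c,allow_pickle=True)
    W=cloud(c);m=(np.hypot(W[...,0]-635,W[...,1]-30)<65)&(W[...,2]>78)&(W[...,2]<100);p=W[m]
    print(cam,len(p),np.percentile(p[:,2],[5,50,95]),cv2.minAreaRect(p[:,:2].astype(np.float32)))
    if cam=="wrist":
        q=p[p[:,2]>84];A=np.c_[q[:,:2]-[635,30],np.ones(len(q))];print("tilt",np.linalg.lstsq(A,q[:,2],rcond=None)[0])
# magnifier from top0/scene0/w1 clouds
for f in ["top0","scene0","w1","p_top","p_scene"]:
    W=cloud(np.load(f+".npy",allow_pickle=True).item());m=(abs(W[...,0]-545)<110)&(abs(W[...,1]-235)<75)&(W[...,2]>82)&(W[...,2]<200);p=W[m]
    if len(p)<20: print(f,len(p));continue
    L=p[p[:,2]>118];l,V=np.linalg.eigh(np.cov(p[:,:2].T));d=V[:,1]*np.sign(V[0,1])
    s=(p[:,:2]-p[:,:2].mean(0))@d;print(f,len(p),"dir",np.degrees(np.arctan2(d[1],d[0])),"slope",np.degrees(np.arctan(np.polyfit(s,p[:,2],1)[0])),"lens",L.mean(0),p.min(0),p.max(0))
print(env.state())
E
```

```text
wrist 1973 [78.55 87.37 89.15] ((635.8450317382812, 31.580474853515625), (125.74776458740234, 56.08891296386719), 78.59439086914062)
tilt [ 0.    0.01 87.81]Traceback (most recent call last):
  File "<stdin>", line 6, in <module>
    return _quantile_unchecked(
        a, q, axis, out, overwrite_input, method, keepdims, weights)
    return _ureduce(a,
                    func=_quantile_ureduce_func,
    ...<5 lines>...
                    overwrite_input=overwrite_input,
                    method=method)
    r = func(a, **kwargs)
    result = _quantile(arr,
                       quantiles=q,
    ...<2 lines>...
                       out=out,
                       weights=wgt)
    slices_having_nans = np.isnan(arr[-1, ...])
                                  ~~~^^^^^^^^^
IndexError: index -1 is out of bounds for axis 0 with size 0
```

```bash
python3 - <<'E'
from h import *
np.set_printoptions(precision=2,suppress=True)
for f in ["top0","scene0","w1","p_wrist"]:
    W=cloud(np.load(f+".npy",allow_pickle=True).item());m=(abs(W[...,0]-545)<110)&(abs(W[...,1]-235)<75)&(W[...,2]>82)&(W[...,2]<200);p=W[m]
    if len(p)<20: print(f,len(p));continue
    L=p[p[:,2]>118];l,V=np.linalg.eigh(np.cov(p[:,:2].T));d=V[:,1]*np.sign(V[0,1])
    s=(p[:,:2]-p[:,:2].mean(0))@d;print(f,len(p),"dir",np.degrees(np.arctan2(d[1],d[0])),"slope",np.degrees(np.arctan(np.polyfit(s,p[:,2],1)[0])),"lens",L.mean(0),p.min(0),p.max(0))
P,Q=plan(np.array([460,190,330]),down(105),90)
E
```

```text
top0 555 dir 14.744733925194009 slope 33.214891514388036 lens [604.03 254.78 150.09] [495.11 216.53  82.44] [640.94 292.51 177.74]
scene0 263 dir 12.614031836652567 slope 33.89144180361642 lens [605.55 249.43 148.59] [496.6  214.28  82.36] [641.66 292.73 174.93]
w1 7104 dir 5.880142832641613 slope 31.971561697088898 lens [591.46 246.38 139.29] [493.61 215.65  82.01] [622.91 284.17 157.78]
p_wrist 104 dir -5.689114855955347 slope 6.2826014818970055 lens [nan nan nan] [498.37 215.19  82.08] [513.93 222.22  88.71]
12
[[-0.0,-0.0,-9.7,10.2,-16.9,-6.4,90.0],[-0.0,-0.0,-9.7,12.9,-14.9,-6.4,90.0],[-0.0,-0.0,-9.7,15.2,-12.6,-6.4,90.0],[-0.0,-0.0,-9.7,17.1,-9.8,-6.4,90.0],[-0.0,-0.0,-9.7,18.5,-6.8,-6.4,90.0],[-0.0,-0.0,-9.7,19.4,-3.6,-6.4,90.0],[-0.0,-0.01,-9.71,19.7,-0.2,-6.4,90.0],[-0.0,-0.0,-9.7,19.5,3.1,-6.4,90.0],[-0.0,-0.01,-9.71,18.7,6.3,-6.4,90.0],[-0.0,-0.0,-9.7,17.4,9.4,-6.5,90.0],[-0.0,-0.01,-9.71,15.5,12.2,-6.4,90.0],[-0.0,-0.0,-9.7,13.3,14.6,-6.5,90.0]]<stdin>:7: RuntimeWarning: Mean of empty slice.
  ret = um.true_divide(
```

```bash
python3 - <<'E'
from h import *
P,Q=plan(np.array([490,215,300]),down(-75.3),60)
E
```

```text
7
[[-0.0,0.0,9.12,21.8,-25.5,-6.7,60.0],[-0.0,0.0,9.12,17.5,-28.6,-6.7,60.0],[-0.01,0.0,9.13,12.7,-31.0,-6.7,60.0],[-0.0,0.0,9.12,7.7,-32.7,-6.7,60.0],[-0.0,0.01,9.13,2.4,-33.4,-6.7,60.0],[-0.01,0.01,9.12,-2.9,-33.4,-6.7,60.0],[-0.0,0.0,9.13,-8.3,-32.6,-6.8,60.0]]
```

Emit:
jog_arm(motion=[[0,0,9.12,21.8,-25.5,-6.7,60],[0,0,9.12,17.5,-28.6,-6.7,60],[0,0,9.13,12.7,-31,-6.7,60],[0,0,9.12,7.7,-32.7,-6.7,60],[0,0,9.13,2.4,-33.4,-6.7,60],[0,0,9.12,-2.9,-33.4,-6.7,60],[0,0,9.13,-8.3,-32.6,-6.8,60],[0,0,0,0,0,0,60],[0,0,0,0,0,0,60]])

```text
t: 11.18
eef_pos: [490.4, 214.7, 299.6]
tcp_rot: [3.141, 0.001, 0.259]
ft_force: [-0.5, -0.9, 0.0]
opening: 0.632
grip_force: 0.0
```

```bash
cat > mag.py <<'E'
from h import *
np.set_printoptions(precision=2,suppress=True)
def fit(c):
    W=cloud(c);s=env.state()
    m=(abs(W[...,0]-560)<100)&(abs(W[...,1]-237)<75)&(W[...,2]>84)&(W[...,2]<200)
    h0=np.array([np.cos(.257),np.sin(.257)])
    # handle points beyond mouth: profile across (top surface) per 10 mm along
    o=np.array([485,213.]);a=(W[...,:2]-o)@h0;b=(W[...,:2]-o)@np.array([-h0[1],h0[0]])
    for lo in range(0,170,10):
        k=m&(a>=lo)&(a<lo+10)&(abs(b)<50)
        if k.sum()>8: q=W[k];bb=b[k];print(lo,k.sum(),"mean",q.mean(0),"b range",np.percentile(bb,[2,98]),"z",np.percentile(q[:,2],[10,50,90]))
E
python3 - <<'E'
from mag import *
c=env.read_camera("wrist");save(c,"w5.png");np.save("w5.npy",c,allow_pickle=True)
for t in ["magnifier_grip","magnifier_lens","holder_mouth"]:
    for r in env.recognise("wrist",t)[:2]: print(t,r["score"],r["location"],pt(c,r["location"]))
fit(c);print(env.state()["eef_pos"],env.state()["joints"])
E
```

```text
magnifier_grip 0.82 [306.1, 48.1] [606.26 257.21 150.21]
magnifier_grip 0.82 [226.5, 247.4] [365.95 314.85  17.54]
magnifier_lens 0.85 [311.4, 48.4] [607.1  253.37 150.11]
magnifier_lens 0.7 [229.0, 247.3] [365.47 312.23  14.61]
holder_mouth 0.63 [319.3, 170.5] [509.49 222.23  80.36]
10 39 mean [499.9  229.17  85.02] b range [-1.2 22.8] z [84.18 84.9  86.22]
20 123 mean [504.33 228.91  86.14] b range [-1.19 22.69] z [84.64 86.19 87.73]
30 117 mean [516.32 232.38  88.44] b range [ 4.   17.26] z [85.52 88.34 91.55]
40 132 mean [525.91 234.57  95.31] b range [ 3.92 17.68] z [91.97 95.23 98.53]
50 149 mean [535.33 237.09 102.43] b range [ 3.85 17.29] z [ 99.18 102.55 105.99]
60 169 mean [545.12 239.57 109.72] b range [ 3.8  17.55] z [106.93 109.88 113.36]
70 190 mean [554.98 242.03 117.  ] b range [ 3.73 17.13] z [113.83 117.47 121.  ]
80 197 mean [564.58 244.82 124.02] b range [ 3.7  17.51] z [121.24 124.46 127.15]
90 217 mean [574.21 247.4  131.59] b range [ 4.22 17.03] z [128.53 131.66 134.49]
100 693 mean [584.79 250.01 134.92] b range [-13.33  34.43] z [132.87 134.72 137.27]
110 1253 mean [593.85 252.33 140.79] b range [-21.45  41.95] z [137.43 140.84 143.92]
120 1656 mean [603.41 254.79 147.98] b range [-25.06  45.59] z [144.64 148.04 151.15]
130 1896 mean [613.   257.48 155.42] b range [-24.82  45.29] z [152.14 155.45 158.62]
140 1938 mean [622.67 259.63 162.94] b range [-21.52  41.61] z [159.44 162.83 166.46]
150 607 mean [629.11 261.36 167.9 ] b range [-17.02  36.73] z [165.98 167.93 170.2 ]
[490.63 214.35 299.99] [0.29 0.36 1.77 0.   1.02 1.6 ]
```

View pics/w5.png

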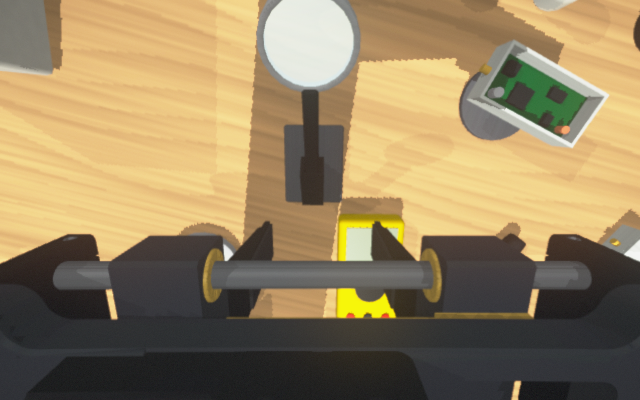

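```bash
cat > g.py <<'E'
from mag import *
def tool(phi,h=14.5):
    """x up by phi deg along heading h"""
    p,a=np.radians([phi,h]);H=np.array([np.cos(a),np.sin(a),0]);Z=np.array([0,0,1.])
    x=np.cos(p)*H+np.sin(p)*Z;z=np.sin(p)*H-np.cos(p)*Z;return R.from_matrix(np.c_[x,np.cross(z,x),z])
E
python3 - <<'E'
from g import *
c=np.load("w5.npy",allow_pickle=True).item();W=cloud(c).reshape(-1,3)
a=(W[:,:2]-[485,213])@[.968,.25];
p=W[(W[:,2]>84)&(W[:,2]<200)&(abs(W[:,0]-560)<110)&(abs(W[:,1]-245)<60)]
hd=p[(p[:,2]>90)&(p[:,2]<131)&(np.hypot(*(p[:,:2]-[545,239.5]).T)<34)]
C=hd.mean(0);d=np.linalg.svd(hd-C)[2][0];d*=np.sign(d[0]);az=np.degrees(np.arctan2(d[1],d[0]));el=np.degrees(np.arcsin(d[2]));print("axis",az,el)
n=np.array([-d[0]*d[2],-d[1]*d[2],d[0]**2+d[1]**2]);n/=np.linalg.norm(n);y=np.cross(n,d)
q=p-C;L=p[((q@d)>25)];u=(L-C)@d;v=(L-C)@y;wide=np.c_[u,v][abs(v)>12]
print("lens n",np.median((L-C)@n));cc=cv2.minEnclosingCircle(np.c_[u,v][u>45].astype(np.float32));print(cc)
lens=C+d*cc[0][0]+y*cc[0][1]-0*n; grip=C-8*n+d*(cc[0][0]-84);print("grip",grip,"butt",grip-90*d,"mouth",grip-40*d)
Q=tool(el-18,az);T=grip-59*Q.as_matrix()[:,2]
print("T",T);P,q=plan(T-70*Q.as_matrix()[:,2],Q,60);plan(T,Q,60,P,q)
E
```

```text
axis 14.935868460959098 35.98429724250263
lens n -4.293804134634236
((74.26396179199219, -0.4626653492450714), 37.80217742919922)
grip [545.26 239.64  99.87] butt [474.89 220.87  46.99] mouth [513.98 231.3   76.37]
T [527.66 234.95 155.99]
2
[[0.02,9.02,-0.12,9.7,-5.2,38.7,60.0],[0.02,9.01,-0.12,3.6,-5.2,39.8,60.0]]
2
[[-0.0,0.0,-0.0,0.0,-0.0,35.0,60.0],[-0.0,0.0,-0.0,0.0,-0.0,35.0,60.0]]
```

Emit:
jog_arm(motion=[[0,9,-0.1,9.7,-5.2,38.7,60],[0,9,-0.1,3.6,-5.2,39.8,60],[0,0,0,0,0,0,50],[0,0,0,0,0,0,50]])

```text
t: 11.88
eef_pos: [506.6, 229.4, 225.8]
tcp_rot: [3.14, -0.303, 0.26]
ft_force: [0.4, 0.7, 0.3]
opening: 0.534
grip_force: 0.0
```

```bash
python3 - <<'E'
from g import *
c=env.read_camera("wrist");s=env.state();print(s["joints"],s["eef_pos"],s["opening"])
W=cloud(c).reshape(-1,3);Q=R.from_euler("xyz",s["tcp_rot"])
G=np.array([545.26,239.64,99.87]);q=W[np.linalg.norm(W-G,axis=1)<25];q=q[q[:,2]>85];t=Q.inv().apply(q-s["eef_pos"])
print(len(q),"handle y in tool",np.percentile(t[:,1],[2,50,98]),"x",np.percentile(t[:,0],[2,98]),"z",np.percentile(t[:,2],[5,50]))
Q=tool(18,14.94);T=G-59*Q.as_matrix()[:,2];plan(T,Q,50)
E
```

```text
[ 0.31  0.41  1.95 -0.04  0.48  1.65] [506.81 229.45 226.15] 0.5303042930192637
887 handle y in tool [-7.2  -0.34  6.32] x [-23.77  18.65] z [117.42 124.03]
2
[[0.04,0.27,-0.03,-0.3,-0.0,36.7,50.0],[0.04,0.27,-0.03,-0.4,-0.0,36.7,50.0]]
```

Emit:
jog_arm(motion=[[0,0.3,0,-0.3,0,36,50],[0,0.3,0,-0.3,0,30,50],[0,0,0,0,0,7,50],[0,0,0,0,0,0,30],[0,0,0,0,0,0,5],[0,0,0,0,0,0,5],[0,0,0,0,0,0,5],[0,0,0,0,0,0,5],[0,0,0,0,0,0,5]])

```text
t: 13.05
eef_pos: [527.2, 235.1, 155.4]
tcp_rot: [3.141, -0.317, 0.26]
ft_force: [-0.7, -0.4, 4.5]
opening: 0.147
grip_force: 30.0
```

```bash
python3 - <<'E'
from g import *
s=env.state();print(s["joints"],s["eef_pos"],s["tcp_rot"],s["opening"],s["grip_force"],s["ft_force"])
Q=R.from_euler("xyz",s["tcp_rot"])
az,el=np.radians([14.94,38.0]);d=np.array([np.cos(el)*np.cos(az),np.cos(el)*np.sin(az),np.sin(el)])
print("unit draw in tool",Q.inv().apply(d))
P,q=plan(s["eef_pos"]+70*d,Q,5)
P1=P+[0,0,45];P,q=plan(P1,q,5,P,q)
E
```

```text
[ 0.31  0.55  1.96 -0.05  0.31  1.67] [527.24 235.13 155.43] [ 3.14 -0.32  0.26] 0.1470853021199819 29.989070892333984 [-0.71 -0.43  4.46]
unit draw in tool [ 0.94 -0.   -0.34]
2
[[0.0,0.0,0.0,32.9,-0.0,-11.9,5.0],[0.0,0.0,0.0,33.0,-0.0,-11.8,5.0]]
1
[[0.0,0.0,0.0,14.0,0.0,-42.8,5.0]]
```

Emit:
jog_arm(motion=[[0,0,0,9.4,0,-3.4,5],[0,0,0,14.1,0,-5.1,5],[0,0,0,14.1,0,-5.1,5],[0,0,0,14.1,0,-5.1,5],[0,0,0,14.1,0,-5.1,5],[0,0,0,0,0,0,5]])

```text
t: 13.8
eef_pos: [581.2, 249.5, 198.9]
tcp_rot: [3.141, -0.318, 0.26]
ft_force: [-0.2, 0.1, -1.5]
opening: 0.144
grip_force: 30.0
```

Emit:
jog_arm(motion=[[0,0,0,14,0,-5,5],[0,0,0,14,0,-42.8,5],[0,0,0,14,0,-42.8,5],[0,0,0,0,0,0,5]])

```text
t: 14.3
eef_pos: [592.6, 252.8, 301.3]
tcp_rot: [3.141, -0.323, 0.26]
ft_force: [0.3, -0.3, -0.6]
opening: 0.146
grip_force: 30.0
```

```bash
cat > held.py <<'E'
from g import *
def held(name):
    c=env.read_camera("wrist");save(c,name+".png");s=env.state();Q=R.from_euler("xyz",s["tcp_rot"])
    print(s["eef_pos"],s["tcp_rot"],s["opening"],s["grip_force"],s["ft_force"],s["joints"])
    W=cloud(c).reshape(-1,3);t=Q.inv().apply(W-s["eef_pos"])
    k=(t[:,0]>35)&(t[:,0]<150)&(abs(t[:,1])<55)&(t[:,2]>5)&(t[:,2]<95);p=t[k]
    lens=p[p[:,0]>50];C=lens.mean(0);V=np.linalg.svd(lens-C)[2];n=V[2]*np.sign(-V[2][2])
    x=np.cross([0,1,0],n);x/=np.linalg.norm(x);y=np.cross(n,x)
    cc,r=cv2.minEnclosingCircle(np.c_[(lens-C)@x,(lens-C)@y].astype(np.float32));L=C+x*cc[0]+y*cc[1]-3*n
    nw=Q.apply(n);print("lens r",r,"in tool",L,"n tool",n,"tilt about tool y deg",np.degrees(np.arctan2(n[0],-n[2])),"n world",nw,"L world",s["eef_pos"]+Q.apply(L))
    return L,n,Q,s
E
python3 -c "
from held import *
held('w6')"
```

```text
bash:  1105 Killed                     python3 -c "
from held import *
held('w6')"
```

View pics/w6.png

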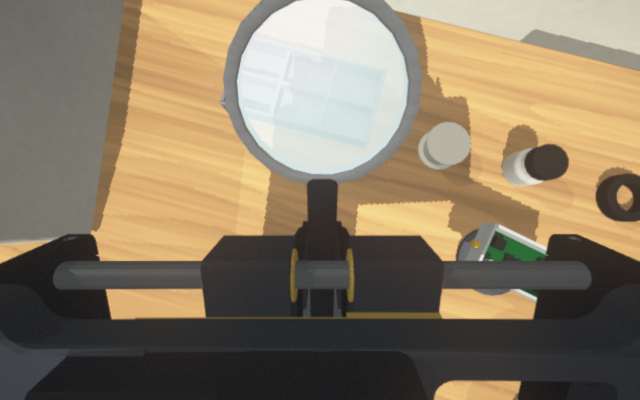

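```bash
sed -i 's/V=np.linalg.svd(lens-C)\[2\];n=V\[2\]\*np.sign(-V\[2\]\[2\])/n=np.linalg.eigh(np.cov((lens-C).T))[1][:,0];n=n*np.sign(-n[2])/' held.py
python3 -c "
from held import *
held('w7')"
```

```text
[591.49 252.35 297.22] [ 3.14 -0.32  0.26] 0.1484150988015609 29.98813658952713 [-1.02  0.33 -1.55] [ 0.31  0.44  1.67 -0.02  0.72  1.63]
lens r 38.01303482055664 in tool [80.77  0.31 30.76] n tool [-0.32 -0.   -0.95] tilt about tool y deg -18.4439869900044 n world [-0.58 -0.15  0.8 ] L world [675.01 274.22 293.13]
```

```bash
python3 -c "
from g import *
Q=tool(-18.4,14.94);T=np.array([635.3,30.8,172])-Q.apply([80,0.3,32]);print(T)
P,q=plan(T+[0,0,50],Q,5);plan(T,Q,5,P,q)"
```

```text
[571.64  14.12 227.62]
4
[[0.01,-9.13,-0.02,-20.6,56.3,-1.6,5.0],[0.01,-9.14,-0.01,-20.6,56.3,1.8,5.0],[0.02,-9.13,-0.02,-20.1,56.2,5.0,5.0],[0.01,-9.14,-0.01,-19.2,56.3,8.1,5.0]]
1
[[0.0,0.0,-0.0,15.8,-0.0,47.4,5.0]]
```

Emit:
jog_arm(motion=[[0,-4.57,0,-10.3,28.1,-1.2,5],[0,-4.57,0,-10.3,28.1,-0.4,5],[0,-4.57,0,-10.3,28.1,0.5,5],[0,-4.57,0,-10.3,28.1,1.3,5],[0,-4.57,0,-10.1,28.1,2.1,5],[0,-4.57,0,-10,28.1,2.9,5],[0,-4.57,0,-9.7,28.1,3.7,5],[0,-4.57,0,-9.5,28.1,4.4,5],[0,0,0,0,0,0,5],[0,0,0,0,0,0,5]])

```text
t: 15.65
eef_pos: [570.7, 14.7, 280.1]
tcp_rot: [3.141, 0.322, 0.259]
ft_force: [-0.7, -0.0, -0.5]
opening: 0.144
grip_force: 30.0
```

```bash
python3 -c "
from held import *
L,n,Q,s=held('w8')
d=np.array([635.3,30.8,172])-(s['eef_pos']+Q.apply(L));print('shift in tool',Q.inv().apply(d))
c=env.read_camera('scene');W=cloud(c);m=(np.hypot(W[...,0]-635,W[...,1]-30)<62)&(W[...,2]>84)&(W[...,2]<95);p=W[m];print('case',len(p),cv2.minAreaRect(p[:,:2].astype(np.float32)) if len(p)>5 else '')"
```

```text
[570.69  14.92 280.45] [3.14 0.32 0.26] 0.14405262073339603 29.98802661895752 [ 0.44 -0.59 -0.4 ] [-0.06  0.52  1.57 -0.1   1.36  1.29]
lens r 38.00010299682617 in tool [79.72  0.76 32.25] n tool [-0.31 -0.   -0.95] tilt about tool y deg -18.342089863545404 n world [0. 0. 1.] L world [634.15  30.99 224.68]
shift in tool [17.65  0.47 49.65]
case 80 ((635.5699462890625, 30.247234344482422), (114.60445404052734, 57.764617919921875), 79.03182983398438)
```

Lens level to well under a degree and centred; lower it about 52 mm.

Emit:
jog_arm(motion=[[0,0,0,4.4,0,12.4,5],[0,0,0,4.4,0,12.4,5],[0,0,0,4.4,0,12.4,5],[0,0,0,4.4,0,12.4,5],[0,0,0,0,0,0,5],[0,0,0,0,0,0,5],[0,0,0,0,0,0,5],[0,0,0,0,0,0,5]])

```text
t: 16.75
eef_pos: [571.9, 14.5, 228.8]
tcp_rot: [3.141, 0.321, 0.259]
ft_force: [-0.5, -0.1, -1.2]
opening: 0.144
grip_force: 30.0
```

```bash
python3 -c "
from held import *
held('w9')
c=env.read_camera('scene');save(c,'end.png');a=cv2.imread('pics/end.png')[150:290,260:440];cv2.imwrite('pics/endc.png',cv2.resize(a,None,fx=4,fy=4,interpolation=cv2.INTER_CUBIC))
print(env.state()['qvel'])"
```

```text
[571.85  14.47 228.74] [3.14 0.32 0.26] 0.14282113786390557 29.98813033103943 [ 0.25  0.5  -1.26] [-0.06  0.58  1.62 -0.1   1.25  1.3 ]
lens r 38.073036193847656 in tool [79.64  0.41 31.8 ] n tool [-0.31 -0.   -0.95] tilt about tool y deg -18.34635332766372 n world [-0.  0.  1.] L world [635.32  30.85 173.46]
[ 0.  0.  0.  0.  0. -0.]
```

View pics/endc.png

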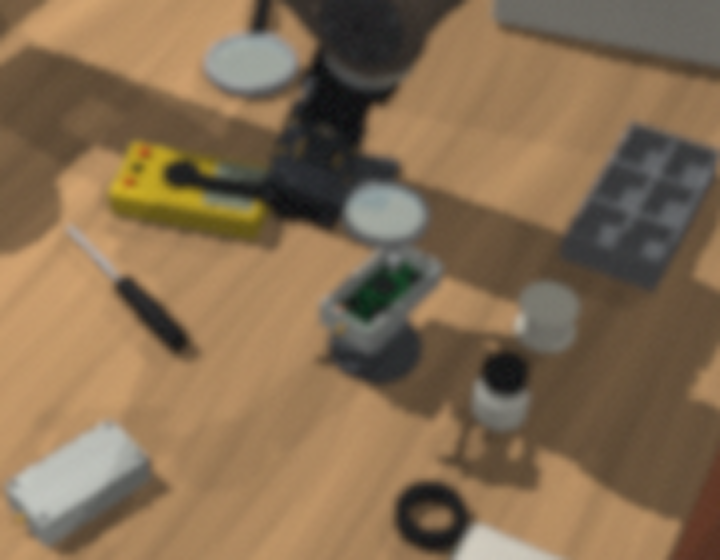

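The picture shows the open case level on the pedestal (380,295), and the held lens level above it (387,212), touching nothing. The lidded case and the other things stand undisturbed.

```bash
python3 -c "
from cell import env
print(env.job_done())"
```

```text
the job is handed in; nothing more can be done
None
```

I handed the job in at about 17 s: the open case stands level and released on the pedestal, and the gripper holds the magnifier still, its level lens centred over the circuit and about 10 cm above it by the last camera measurement; no verdict came back.

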